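# Start the wood lathe from the bench switches

## Task

Start the lathe by pressing with the fingertips, in this order: rock the paddle on the small loose switch box (dust extractor) fully over by pushing down its raised end, then rock the paddle on the large lathe console fully over in the same way, then press the console's round flat-topped button all the way down and let it come back up. Do not press the console's square key or mushroom-headed stop, do not lift the switch box or shove it along the bench, and leave everything else lying where it is.

Things in the scene. Friction and masses are not known exactly. Their poses are not given: they have to be found in the camera images.
- console: the lathe's control console, fixed to the bench: grey box 160 (x) x 260 (y) x 55 mm, flat panel on top at 55 mm. Origin under its centre, z up, -x side towards the robot, yaw within 0.35 rad. On it (own x, y in mm): paddle pivot (0, 75), round button (-25, -5), square key (-25, -80), mushroom stop (42, -55)
- console_paddle (a joint): the console's paddle (rad), turning about the console's y. At the start 0 to 0.06 (off): the half on the console's -x (robot) side is raised, its end about 22 mm above the panel. 0.32 is fully over (hard stop): the pushed half lies level, its top 14 mm above the panel. About 4 N at the pushed end; no spring, stays where left
- console_paddle_raised (a point): point on top of the raised half of the console's paddle (black rocker 32 wide, 58 mm long, halves meeting in a shallow V, pivot 10 mm above the panel), 19 mm from the pivot, midway across; moves with it: 20 mm above the panel when off, 14 when over. With the paddle at 0 its axes are the console's
- switchbox: the dust extractor's switch box, loose on rubber feet, about 0.7 kg: grey plastic, 130 (x) x 90 (y) x 45 mm, flat top at 45 mm, a small clear lens near its -x end. Origin under its centre, z up, yaw within 0.6 rad, -x end towards the robot. Its paddle pivots at x = 12, y = 0 mm. It may stand left or right of the console
- box_paddle (a joint): the switch box's paddle (rad), turning about the box's y. At the start 0 to 0.06 (off): the half on the box's +x side (away from the lens and the robot) is raised, its end about 22 mm above the box's top. 0.32 is fully over (hard stop): the pushed half lies level, its top 14 mm above the box's top. About 4 N at the pushed end; no spring, stays where left
- box_paddle_raised (a point): point on top of the raised half of the switch box's paddle (black rocker 32 wide, 58 mm long, halves meeting in a shallow V, pivot 10 mm above the box's top), 19 mm from the pivot, midway across; moves with it: 20 mm above the box's top when off, 14 when over. Its yaw is the box's turned by half a turn
- start (a joint): travel of the console's round button (m): 0 is up, 0.006 fully down; a spring of about 1 N at the top and 5 N at the bottom brings it back up
- start_top (a point): centre of the flat top of the console's round black button, 30 mm across, 14 mm above the panel; moves with it
- jog (a joint): travel of the console's square key (m), 0 is up, 0.006 down, sprung: not to be pressed
- jog_top (a point): centre of the top of the square black key, 28 x 28 mm, 14 mm above the panel
- stop (a joint): travel of the console's mushroom-headed stop (m), 0 is up, 0.006 down, sprung: not to be pressed
- stop_top (a point): top centre of the black mushroom-headed stop, 42 mm across, 31 mm above the panel
- drive_centre: bystander: steel drive centre standing on the console, round, 24 across, 32 high (mm); origin at the centre of its underside
- sanding_block: bystander: cork sanding block 40 x 70 x 28 lying beyond the switch box (mm); origin under its centre
- bowl: bystander: turned wooden bowl, 120 across, 50 high (mm); origin under its centre
- glue: bystander: white glue bottle 52 across, 130 high (mm); origin under its centre
- blank: bystander: round wood blank 150 across, 40 thick, lying flat (mm); origin under its centre
- gouge: bystander: turning gouge about 365 long lying along its own y, 32 thick (mm); origin under its middle
- chuck_key: bystander: steel T-shaped chuck key 95 x 60, 12 thick, lying flat (mm); origin under its middle
- caliper: bystander: steel caliper 140 long, 10 thick, lying flat (mm); origin under its middle

How it is judged:
By the outcome, as a careful person would: the job done as asked, in the order asked, and still so for the second after the job is handed in, with the robot touching nothing.
It also fails if it takes over 48 s, if anything falls off the work surface, if the arm or the gripper's body presses on something with over 40 N, if the wrist force passes 120 N, or if a joint passes its speed limit or range.

## Robot

A 6-joint arm with a two-finger parallel gripper is mounted at the origin on the work surface. World frame = base frame: x ahead of the robot, y to its left, z up, the work surface at z = 0. Lengths are in m, angles in rad, forces in N, time in s.
With the tool pointing down it reaches from about 0.425 to 0.95 m from the base axis. Payload 3.5 kg.
Tool frame: the origin (TCP) lies midway between the tips of the shut fingers; the grasp point (between the pads) lies 19 mm behind it (ctrl.pinch_z is the distance from the TCP to the grasp point, in m); z points along the fingers, y is the line along which they close (so a half turn about z gives the same grasp; the last joint's range is limited). The gripper opens to 85 mm and grips with 20 to 120 N. Pads are 22 mm wide; open, the fingers measure 114 mm over their backs; the gripper's body (76 mm by 85 mm) begins 54 mm behind the grasp point. The pads swing forward as they close: fully open they stand 13 mm farther back than shut.
Start: joints at [-1.33, 0.286, 1.577, -0, 1.279, -0.15], TCP at [0.257, -0.624, 0.231] pointing down, gripper open.
Joint ranges: [-2.77, 2.77], [-0.9, 2.22], [0.21, 2.48], [-1.53, 4.67], [0.24, 2.81], [-2.84, 2.84]. Speed limits (rad/s): [2.79, 2.79, 3.14, 3.14, 3.14, 3.14].

## Interface

Orientations are given as a unit quaternion [x, y, z, w].
In Python, from plant import get_state, viewer, sign_off, ctrl gives the robot as it stands. The module is installed in compiled form; this text tells all that it offers.
- The arm moves only by the shell command python3 -m handwheel 'ROWS' [FORCE]. ROWS is JSON, a list that holds one entry, the list of rows, each a list of 5 numbers: the finger opening in m, from 0 to 0.0854, then the shift along the tool's x, y, z in m, then the turn about the tool's z in degrees. In form: [[[claw, x, y, z, spin], ...]]. A call has 1 to 12 rows; each row shifts and turns the commanded pose from where the row before left it, along the tool's axes as they then stand; what a row does not reach is not made up. A row lasts 1/12 s, in which the tool goes at most 41.7 mm and 7.16 degrees, less where a joint would pass 70% of its speed; a pose out of reach is approached as far as the arm can. A call is refused whole if a number of a shift passes 0.0417 or a number of a turn 7.16, either way. A call with a gripper value outside its range is refused whole. The fingers move at their own pace and stop on an object; FORCE is the grip in N (left out, the last holds). Time passes only in rows, so rows that do not move let the fingers close. It gives the time, the measured TCP pose, the force, the opening and the grip force at its end, in the units of the state.
- get_state(): the state, without advancing time (a new reading comes with each control period).
- viewer.read_camera(name): name is "scene" or "top" or "wrist"; returns the picture (420x560x3 uint8, blue, green, red); there is no depth.
- viewer.camera_params(name): a dict with "fov_y" (degrees; the focal length in pixels is half the picture's height over the tangent of half this angle, whatever the lens; pixels are square), "cx", "cy" (the principal point, pixels), "k1" (the pictures are not rectified: a ray, as slopes to the right and down, at radius r is drawn at 1 + k1 r^2 times it, then the intrinsics apply), "xyz" and "attitude" of the camera in the world; the wrist camera has in their place "hand_eye" (4x4, takes a point from camera to tool coordinates, whose origin is the TCP and whose axes are the flange's). Camera axes: x right, y up, looking along -z (the intrinsics and any distortion apply to the point x, -y, -z); pixel columns grow to the right and rows downward; lengths in m; the calibration is good to about 2 mm. A picture is of the moment at which its call begins: read the wrist's pose just before it. camera_params takes no time and is no camera call.
- sign_off(): hands the job in; it is judged then, once.
Trained networks look in the newest picture that a camera, given by its name, has taken for a name from the list of things; names that differ only in an ending like _2 or _b are one class to them, and where a whole thing is asked for, a point or a joint stands for the part that bears it (a point fixed in the world has none). Each returns a list of dicts, best first, with "confidence" (0 to 1); they miss things now and then, are a little off and sometimes report something else, mostly with a low value. They report only what shows in the picture. A call takes as long as a camera call.
- viewer.look_for(camera, name): "extent" ([left, top, width, height] as shares, 0 to 1, of the picture: columns of its width, rows of its height, round what is visible of it).
- viewer.outline_of(camera, name): "mask" (420x560 bool, what is visible of it) and "extent" ([left, top, width, height] as shares, 0 to 1, of the picture: columns of its width, rows of its height, round what is visible of it).
- viewer.pinpoint(camera, name): "xy" ([column, row] as shares, 0 to 1, of the picture: columns of its width, rows of its height: a listed point, or the origin of a listed thing).
The state is a dict: "time": time; "qpos": joint angles; "dq": joint speeds; "joint_efforts": joint torques, N m; "eef_pos": TCP position; "tcp_rot": TCP orientation; "contact_force": force on the tool from outside, world axes, zero at the start; "wrist_torque": the same for the moment, N m; "opening": opening from 0.0 (shut) to 1.0 (fully open); "finger_force": force on a finger pad.
Only numpy, scipy, OpenCV 4.12 (cv2) and the standard library are available. Lean on these libraries where they do the work, as an engineer would, in place of code of your own. Each camera call takes 0.05 s, during which the arm holds its last target. There are 200 camera calls.

## Working session

There is one attempt and no reset: what is moved stays moved. The work goes in short steps, Python scripts to look and compute and a shell command to move; the robot and the scene stay as the last step left them, time stands still between calls to the robot, and variables do not carry over. Pictures are saved under pics/ and viewed, at most 10 in all, crops included, and the job is handed in when it is done.

```bash
mkdir -p pics; cat > h.py <<'E'
import numpy as np, cv2
from scipy.spatial.transform import Rotation as R
from plant import get_state, viewer, sign_off, ctrl
def cam(name, st=None):
    p=viewer.camera_params(name)
    if name=="wrist":
        st=st or get_state(); T=np.eye(4); T[:3,:3]=R.from_quat(st["tcp_rot"]).as_matrix(); T[:3,3]=st["eef_pos"]
        M=T@np.array(p["hand_eye"])
    else:
        M=np.eye(4); a=np.array(p["attitude"]); M[:3,:3]=R.from_quat(a).as_matrix() if a.size==4 else a; M[:3,3]=p["xyz"]
    return p,M
def ray(p,M,u,v):
    f=210/np.tan(np.radians(p["fov_y"])/2); d=np.array([(u-p["cx"])/f,(v-p["cy"])/f]); x=d.copy()
    for _ in range(20): x=d/(1+p["k1"]*(x@x))
    return M[:3,3],M[:3,:3]@np.array([x[0],-x[1],-1])
def at_z(p,M,xy,z):
    o,d=ray(p,M,xy[0]*560,xy[1]*420); return o+d*(z-o[2])/d[2]
def proj(p,M,P):
    c=M[:3,:3].T@(np.asarray(P)-M[:3,3]); f=210/np.tan(np.radians(p["fov_y"])/2)
    s=np.array([c[0],-c[1]])/-c[2]; s=s*(1+p["k1"]*(s@s)); return s*f+[p["cx"],p["cy"]]
E
python3 - <<'E'
from h import *
for c in("top","scene"): 
    cv2.imwrite(f"pics/{c}0.png",viewer.read_camera(c)); print(c,viewer.camera_params(c))
p,M=cam("top")
for n,z in [("console",0),("console_paddle_raised",.075),("start_top",.069),("jog_top",.069),("stop_top",.086),("switchbox",0),("box_paddle_raised",.065),("drive_centre",.055),("sanding_block",0),("glue",0)]:
    print(n,[(np.round(at_z(p,M,r["xy"],z),4)[:2],np.round(np.array(r["xy"])*[560,420]),round(r["confidence"],2)) for r in viewer.pinpoint("top",n)[:2]])
print(get_state())
E
```

```text
top {'fov_y': 52.73485936716574, 'cx': 281.5221003888739, 'cy': 214.83367852939455, 'k1': -0.05267633270597557, 'xyz': array([0.38403549, 0.02744171, 1.24205457]), 'attitude': array([ 0.06551684, -0.0702633 , -0.69796475,  0.70965895])}
scene {'fov_y': 51.963830273371464, 'cx': 275.85994821162296, 'cy': 209.0379683126971, 'k1': -0.0013408547342879603, 'xyz': array([ 1.08745707, -0.34268995,  1.07521484]), 'attitude': array([0.235085  , 0.11316183, 0.4124138 , 0.87283692])}
console [(array([0.5089, 0.2537]), array([202., 253.]), 0.69), (array([0.5024, 0.1908]), array([223., 255.]), 0.58)]
console_paddle_raised [(array([0.5053, 0.3374]), array([167., 250.]), 0.59)]
start_top [(array([0.5021, 0.2587]), array([195., 252.]), 0.47)]
jog_top [(array([0.4985, 0.1857]), array([222., 254.]), 0.49)]
stop_top [(array([0.5536, 0.2034]), array([215., 234.]), 0.48)]
switchbox [(array([ 0.5154, -0.2559]), array([375., 253.]), 0.72)]
box_paddle_raised [(array([ 0.5446, -0.2567]), array([380., 240.]), 0.7)]
drive_centre [(array([ 0.5678, -0.4635]), array([451., 234.]), 0.62), (array([0.5665, 0.2845]),
[... 265 characters left out ...]
]
{'time': 0.6, 'qpos': array([-1.32998510e+00,  2.86240557e-01,  1.57665168e+00,  2.29056790e-05,
        1.27858812e+00, -1.50011400e-01]), 'dq': array([ 0.00131691, -0.00011059,  0.0005909 ,  0.00018835,  0.00089805,
       -0.00074833]), 'joint_efforts': array([-2.00108689e-04, -4.05665445e+01, -2.92741638e+01, -1.00652878e-04,
        7.03678834e-04,  2.43304299e-06]), 'eef_pos': array([ 0.25716869, -0.62410267,  0.23139074]), 'tcp_rot': array([9.80968527e-01, 1.94166801e-01, 1.35043964e-05, 5.55905983e-05]), 'contact_force': array([ 0.03849421, -0.32989351,  0.04138001]), 'wrist_torque': array([ 0.00957941, -0.01089714, -0.0301791 ]), 'finger_force': 0.0, 'opening': 0.9983554049627187}
```

```bash
python3 -c "
import cv2
a=cv2.imread('pics/top0.png');cv2.imwrite('pics/top0c.png',cv2.resize(a[150:330,120:480],(800,400),interpolation=cv2.INTER_CUBIC))"
```

```text
(no output)
```

View pics/top0c.png

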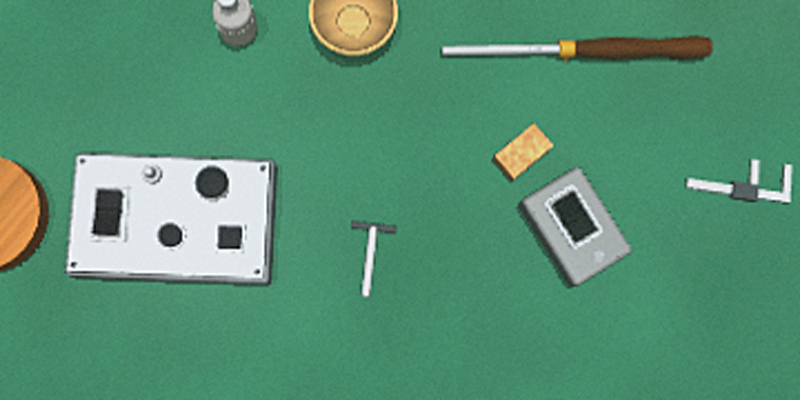

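View pics/scene0.png

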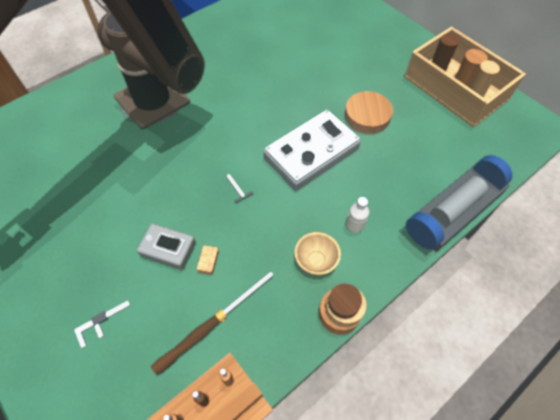

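```bash
python3 -m handwheel '[[[0,0.032,-0.021,0,0],[0,0.032,-0.021,0,0],[0,0.032,-0.021,0,0],[0,0.032,-0.021,0,0],[0,0.032,-0.021,0,0],[0,0.032,-0.021,0,0],[0,0.032,-0.021,0,0],[0,0.032,-0.021,0,0],[0,0.032,-0.021,0,0],[0,0.032,-0.021,0,0],[0,0,0,0,0],[0,0,0,0,0]]]' 20
cat > box.py <<'E'
from h import *
st=get_state(); p,M=cam("wrist",st); im=viewer.read_camera("wrist"); cv2.imwrite("pics/w_box.png",im)
print(st["eef_pos"],np.round(p["hand_eye"],3))
for n,z in [("switchbox",0),("box_paddle_raised",.065),("sanding_block",0)]:
    print(n,[(np.round(at_z(p,M,r["xy"],z),4)[:2],np.round(np.array(r["xy"])*[560,420]),round(r["confidence"],2)) for r in viewer.pinpoint("wrist",n)[:2]])
E
python3 box.py
```

```text
time: 1.6
eef_pos: [0.474, -0.3064, 0.2316]
tcp_rot: [0.981, 0.196, 0.0, 0.0]
contact_force: [0.6, -0.7, -0.2]
opening: -0.0
finger_force: 0.0
[ 0.47398611 -0.30639134  0.23158442] [[-0.     0.948  0.319  0.081]
 [ 1.     0.     0.001  0.001]
 [ 0.001  0.319 -0.948 -0.143]
 [ 0.     0.     0.     1.   ]]
switchbox [(array([ 0.5106, -0.2581]), array([251., 119.]), 0.69), (array([ 0.5352, -0.2379]), array([242.,  88.]), 0.55)]
box_paddle_raised [(array([ 0.5411, -0.2458]), array([245.,  85.]), 0.8)]
sanding_block []
```

View pics/w_box.png

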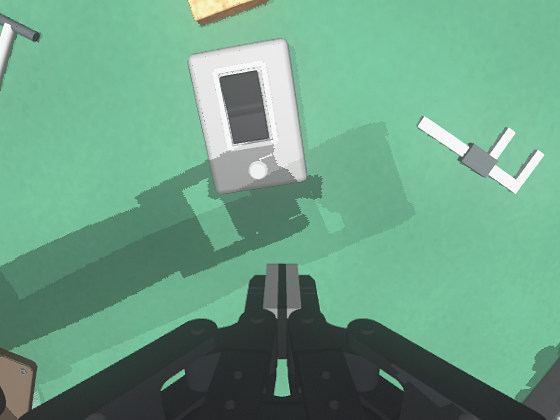

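The box shows at columns 189–306, rows 40–193, the paddle at about (220–270, 68–145) with its raised end at the top of the image; the sanding block sits clear above it, at (230, 8).

```bash
python3 - <<'E'
from h import *
st=get_state(); p,M=cam("wrist",st)
W=lambda u,v,z: at_z(p,M,(u/560,v/420),z)[:2]
im=cv2.imread("pics/w_box.png"); g=im.max(2)
roi=np.zeros_like(g); roi[62:150,212:280]=1
m=((g<110)&(roi>0)).astype(np.uint8); n,l,s,c=cv2.connectedComponentsWithStats(m); k=1+s[1:,4].argmax()
(cx,cy),wh,a=cv2.minAreaRect(np.argwhere(l==k)[:,::-1].astype(np.float32)); b=cv2.boxPoints(((cx,cy),wh,a)); print(b.round(1))
b=b[np.argsort(b[:,1])]; t=b[:2].mean(0); d=b[2:].mean(0)
T=W(*t,.067); D=W(*d,.059); print("paddle ends",T,D,"len",np.linalg.norm(T-D),"yaw",np.arctan2(*(T-D)[::-1]), "mid",(T+D)/2)
v=(T-D)/np.linalg.norm(T-D); P=(T+D)/2+v*.021
C=[W(u,w,.043) for u,w in((189,58),(287,40),(306,180),(217,193))]
print("box centre",np.mean(C,0),"yaw",np.arctan2(*((C[0]+C[1]-C[2]-C[3])[::-1])),"box-based point",)
x=R.from_quat(st["tcp_rot"]).as_matrix(); print("tool yaw",np.arctan2(x[1,0],x[0,0]))
e=np.r_[P,0.13]-st["eef_pos"]; print("target",P,"tool shift",x.T@e)
E
```

```text
[[218.7  76.6]
 [256.7  69.7]
 [269.  137.7]
 [231.1 144.6]]
paddle ends [ 0.54631449 -0.24064208] [ 0.49717726 -0.2694639 ] len 0.05696635014224297 yaw 0.530476884943811 mid [ 0.52174587 -0.25505299]
box centre [ 0.51170975 -0.26221194] yaw 0.5379154275243097 box-based point
tool yaw 0.38912081679001465
target [ 0.53985976 -0.24442815] tool shift [ 0.08696539 -0.03431055  0.10131796]
```

```bash
python3 -m handwheel '[[[0,0.0217,-0.0086,0.025,0],[0,0.0217,-0.0086,0.025,0],[0,0.0217,-0.0086,0.025,0],[0,0.0217,-0.0086,0.025,0],[0,0,0,0.022,-4.1],[0,0,0,0.015,-4.2],[0,0,0,0,0],[0,0,0,0,0]]]'
python3 - <<'E'
from h import *
viewer.read_camera("wrist")
st=get_state();p,M=cam("wrist",st);cv2.imwrite("pics/w2.png",viewer.read_camera("wrist"))
print(st["eef_pos"],st["contact_force"])
E
```

```text
time: 2.47
eef_pos: [0.5392, -0.2439, 0.0934]
tcp_rot: [0.965, 0.263, -0.001, -0.001]
contact_force: [0.1, -0.5, 0.5]
opening: 0.001
finger_force: 0.0
[ 0.54011475 -0.24446376  0.0949107 ] [-0.55007495 -0.17376427 -0.2384656 ]
```

View pics/w2.png

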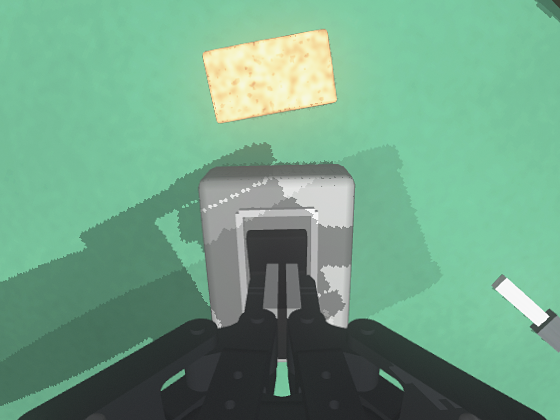

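The tips (about 282, 268) stand over the paddle's raised half (247–307, from row 230), aligned with the box; the sanding block is clear.

```bash
python3 -m handwheel '[[[0,0,0,0.013,0],[0,0,0,0.013,0],[0,0,0,0.002,0],[0,0,0,0.002,0],[0,0,0,0.002,0],[0,0,0,0.002,0],[0,0,0,0.002,0],[0,0,0,0,0]]]'
```

```text
time: 3.23
eef_pos: [0.5408, -0.2429, 0.059]
tcp_rot: [0.964, 0.265, 0.0, 0.0]
contact_force: [0.4, 3.3, 5.2]
opening: 0.001
finger_force: 2.5
```

```bash
python3 -m handwheel '[[[0,0,0,0.001,0],[0,0,0,0,0]]]'; python3 -m handwheel '[[[0,0,0,0.001,0],[0,0,0,0,0]]]'
```

```text
time: 3.4
eef_pos: [0.5408, -0.243, 0.0589]
tcp_rot: [0.964, 0.265, 0.0, -0.0]
contact_force: [-2.6, 4.2, 8.8]
opening: 0.004
finger_force: 4.4
time: 3.57
eef_pos: [0.5409, -0.243, 0.0589]
tcp_rot: [0.964, 0.265, 0.0, -0.0]
contact_force: [-2.9, 4.7, 13.0]
opening: -0.003
finger_force: 6.5
```

```bash
python3 -m handwheel '[[[0,0,0,-0.03,0],[0,0,0,-0.04,0],[0,-0.02,0,-0.035,0],[0,-0.03,0,-0.025,0],[0,-0.03,0,-0.025,0],[0,0,0,0,0],[0,0,0,0,0]]]'; python3 - <<'E'
from h import *
st=get_state();p,M=cam("wrist",st);cv2.imwrite("pics/w3.png",viewer.read_camera("wrist")[0:330])
print(st["eef_pos"],proj(p,M,[.5398,-.2444,.059]))
print([ (n,[at_z(p,M,r["xy"],z)[:2].round(4) for r in viewer.pinpoint("wrist",n)[:1]]) for n,z in(("switchbox",0),("box_paddle_raised",.059))])
E
```

```text
time: 4.15
eef_pos: [0.4712, -0.2854, 0.2131]
tcp_rot: [0.965, 0.264, 0.001, 0.002]
contact_force: [-0.8, -0.4, -0.9]
opening: 0.004
finger_force: 0.0
[ 0.47122598 -0.28538188  0.21310285] [280.13095182  91.58596389]
[('switchbox', [array([ 0.5123, -0.2566])]), ('box_paddle_raised', [array([ 0.5402, -0.2417])])]
```

View pics/w3.png

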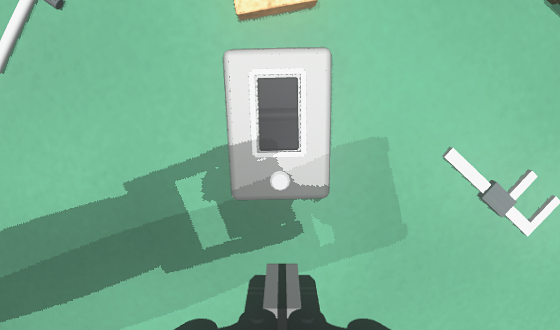

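The paddle (257–300, 77–151) now shows its far half flat, and the box is where it was (223–330, 48–198). Going to the console.

```bash
python3 -m handwheel '[[[0,0.016,-0.0337,-0.003,0],[0,0.016,-0.0337,-0.003,0],[0,0.016,-0.0337,-0.003,0],[0,0.016,-0.0337,-0.003,0],[0,0.016,-0.0337,-0.003,0],[0,0.016,-0.0337,-0.003,0],[0,0.016,-0.0337,-0.003,0],[0,0.016,-0.0337,-0.003,0],[0,0.016,-0.0337,-0.003,0],[0,0.016,-0.0337,-0.003,0],[0,0.016,-0.0337,-0.003,0],[0,0.016,-0.0337,-0.003,0]]]'; python3 -m handwheel '[[[0,0.016,-0.0337,0,0],[0,0.016,-0.0337,0,0],[0,0.016,-0.0337,0,0],[0,0,0,0,6.7],[0,0,0,0,6.7],[0,0,0,0,6.7],[0,0,0,0,6.7],[0,0,0,0,6.7],[0,0,0,0,0],[0,0,0,0,0]]]'
cat > con.py <<'E'
from h import *
st=get_state(); p,M=cam("wrist",st); im=viewer.read_camera("wrist"); cv2.imwrite("pics/w_con.png",im)
print(st["eef_pos"],st["tcp_rot"])
for n,z in [("console",0),("console_paddle_raised",.075),("start_top",.069),("jog_top",.069),("stop_top",.086),("drive_centre",.055)]:
    print(n,[(np.round(at_z(p,M,r["xy"],z),4)[:2],np.round(np.array(r["xy"])*[560,420]),round(r["confidence"],2)) for r in viewer.pinpoint("wrist",n)[:2]])
E
python3 con.py
```

```text
time: 5.3
eef_pos: [0.4288, 0.1643, 0.2456]
tcp_rot: [0.964, 0.265, -0.002, -0.0]
contact_force: [1.8, -0.0, 0.8]
opening: 0.001
finger_force: 0.0
time: 6.13
eef_pos: [0.419, 0.2737, 0.2456]
tcp_rot: [1.0, -0.022, -0.001, 0.001]
contact_force: [-0.6, 0.4, 0.1]
opening: 0.001
finger_force: 0.0
[0.41901775 0.27367078 0.24562383] [ 9.99748505e-01 -2.23736056e-02 -1.40975606e-03  6.01202352e-04]
console [(array([0.5148, 0.2654]), array([285.,  74.]), 0.59)]
console_paddle_raised [(array([0.5012, 0.3403]), array([197.,  93.]), 0.65)]
start_top [(array([0.4919, 0.2584]), array([295.,  99.]), 0.56)]
jog_top [(array([0.4903, 0.1843]), array([381.,  97.]), 0.7)]
stop_top [(array([0.558 , 0.2045]), array([362.,   9.]), 0.72)]
drive_centre [(array([0.5676, 0.2841]), array([261.,   8.]), 0.85)]
```

View pics/w_con.png

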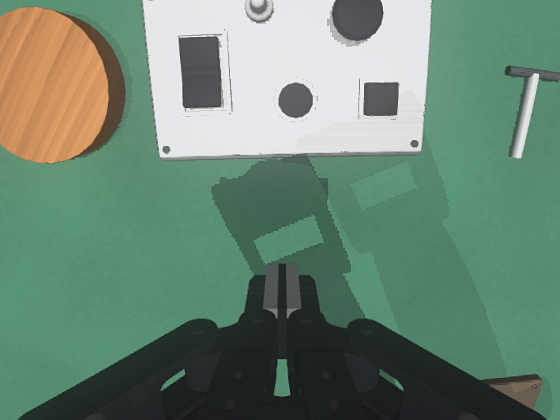

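The console shows whole along its near edge: paddle (179–222, 36–109), round button (295, 99), key (381, 98), stop (357, 12), drive centre (259, 6).

```bash
python3 - <<'E'
from h import *
st=get_state(); p,M=cam("wrist",st); X=R.from_quat(st["tcp_rot"]).as_matrix()
W=lambda u,v,z: at_z(p,M,(u/560,v/420),z)[:2]
g=cv2.imread("pics/w_con.png").max(2)
def blob(r):
    m=np.zeros_like(g); m[r[0]:r[1],r[2]:r[3]]=1; m=((g<90)&(m>0)).astype(np.uint8)
    n,l,s,c=cv2.connectedComponentsWithStats(m); k=1+s[1:,4].argmax(); return np.argwhere(l==k)[:,::-1].astype(np.float32),c[k]
_,s=blob((75,125,270,320)); _,j=blob((75,120,358,405)); pts,_=blob((30,115,172,228))
b=cv2.boxPoints(cv2.minAreaRect(pts)); b=b[np.argsort(b[:,1])]; t=b[:2].mean(0); d=b[2:].mean(0); print(b.round(1),s,j)
S=W(*s,.069); J=W(*j,.069); D=W(*d,.077); T=W(*t,.069)
v=(D-T); L=np.linalg.norm(v); v/=L
print("start",S,"jog",J,"yaw",np.arctan2(*(S-J)[::-1])-np.pi/2,"d",np.linalg.norm(S-J))
y=np.arctan2(*(-v)[::-1]); print("pad",D,T,"L",L,"yaw",y,"mid",(D+T)/2)
P=(D+T)/2+v*.021
Q=S+R.from_euler('z',y).as_matrix()[:2,:2]@[.025-.021,.080]; print("P",P,"Q",Q)
print("tool yaw",np.arctan2(X[1,0],X[0,0]))
for n,a in(("P",np.r_[P,.095]),("S",np.r_[S,.095])): print(n,X.T@(a-st["eef_pos"]))
E
```

```text
[[217.5  35.8]
 [178.8  38.2]
 [221.9 105.8]
 [183.2 108.2]] [308.         109.66666667] [382.71464646 103.61616162]
start [0.48323995 0.24668799] jog [0.48581938 0.18141488] yaw 0.03949684062197112 d 0.06532405583588018
pad [0.490577   0.33642877] [0.54759363 0.33596594] L 0.05701851541046376 yaw -0.008117359059288162 mid [0.51908532 0.33619736]
P [0.49808601 0.33636782] Q [0.4878892  0.32665289]
tool yaw -0.04837928149977866
P [ 0.0751911  -0.06686659  0.15228286]
S [0.06469937 0.02342626 0.15228283]
```

```bash
python3 -m handwheel '[[[0,0.0187,-0.0168,0.025,0],[0,0.0187,-0.0168,0.025,0],[0,0.0187,-0.0168,0.025,0],[0,0.0187,-0.0168,0.025,0],[0,0,0,0.025,-1.9],[0,0,0,0.022,0],[0,0,0,0,0],[0,0,0,0,0]]]'
python3 - <<'E'
from h import *
viewer.read_camera("wrist")
st=get_state();p,M=cam("wrist",st);cv2.imwrite("pics/w4.png",viewer.read_camera("wrist")[0:340])
print(st["eef_pos"],st["contact_force"])
E
```

```text
time: 7.15
eef_pos: [0.4968, 0.3362, 0.099]
tcp_rot: [1.0, -0.008, -0.002, 0.001]
contact_force: [0.6, 0.2, 0.4]
opening: -0.0
finger_force: 0.0
[0.49805664 0.33671359 0.10099905] [0.01922044 0.4645207  1.17392078]
```

View pics/w4.png

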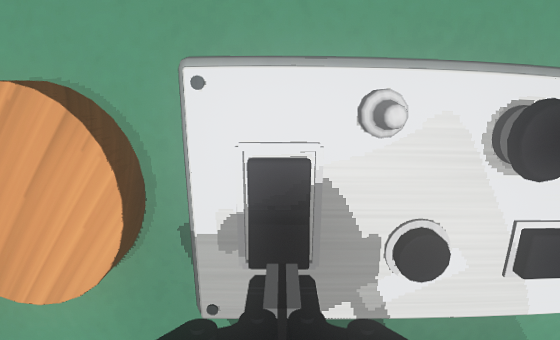

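```bash
python3 - <<'E'
from h import *
st=get_state();p,M=cam("wrist",st)
W=lambda u,v,z: at_z(p,M,(u/560,v/420),z)[:3].round(4)
print("near",W(248,268,.077),"far L/R",W(248,158,.069),W(311,158,.069),"start",W(421,254,.069), "TCPpx",proj(p,M,st["eef_pos"]),proj(p,M,[*st["eef_pos"][:2],.075]))
E
```

```text
near [0.4915 0.3542 0.077 ] far L/R [0.548  0.3523 0.069 ] [0.5475 0.3211 0.069 ] start [0.494  0.2601 0.069 ] TCPpx [280.22238525 279.4011641 ] [280.52549705 253.37885366]
```

The tips stand over the near (raised) half, centred across (paddle 248–311); measured ends x 0.4915–0.548, TCP 0.498, which is right. Pressing.

```bash
python3 -m handwheel '[[[0,0,0,0.011,0],[0,0,0,0.011,0],[0,0,0,0.002,0],[0,0,0,0.002,0],[0,0,0,0.002,0],[0,0,0,0.002,0],[0,0,0,0.002,0],[0,0,0,0.001,0],[0,0,0,0.001,0],[0,0,0,0,0]]]'
```

```text
time: 8.08
eef_pos: [0.4976, 0.3368, 0.0689]
tcp_rot: [1.0, -0.008, -0.001, 0.0]
contact_force: [-7.5, -2.0, 14.1]
opening: -0.003
finger_force: 7.2
```

```bash
python3 -m handwheel '[[[0,0,0,-0.015,0],[0,0,0,-0.03,0],[0,-0.001,0.026,0,0],[0,-0.001,0.026,0,0],[0,-0.001,0.026,0,0],[0,0,0,0,0],[0,0,0,0,0]]]'
python3 - <<'E'
from h import *
st=get_state();p,M=cam("wrist",st);cv2.imwrite("pics/w5.png",viewer.read_camera("wrist")[0:340])
print(st["eef_pos"],st["contact_force"])
for n,z in(("start_top",.069),("console_paddle_raised",.069)):print([at_z(p,M,r["xy"],z)[:2].round(4) for r in viewer.pinpoint("wrist",n)[:1]])
E
```

```text
time: 8.67
eef_pos: [0.4938, 0.2577, 0.1111]
tcp_rot: [1.0, -0.009, 0.0, -0.0]
contact_force: [0.0, 1.0, -0.5]
opening: 0.0
finger_force: 0.0
[0.49382384 0.25771594 0.11106146] [ 0.04742222  0.95218428 -0.5304287 ]
[array([0.4899, 0.2572])]
[array([0.4983, 0.3383])]
```

View pics/w5.png

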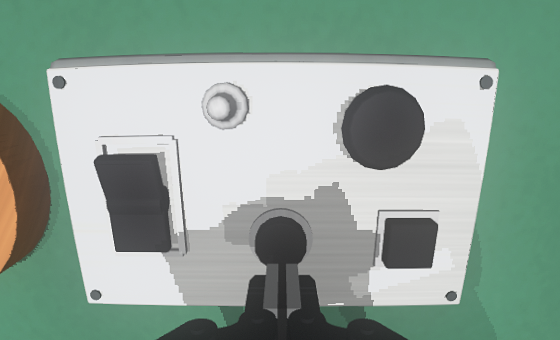

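The console paddle is over (far end now raised, 95–170, 153–252) and the tips are over the round button (281, 243), clear of key and stop.

```bash
python3 -m handwheel '[[[0,0,0,0.02,0],[0,0,0,0.018,0],[0,0,0,0.003,0],[0,0,0,0.002,0],[0,0,0,0.002,0],[0,0,0,0.002,0],[0,0,0,0.002,0],[0,0,0,0.001,0],[0,0,0,0.001,0],[0,0,0,0,0]]]'
```

```text
time: 9.65
eef_pos: [0.494, 0.2594, 0.0629]
tcp_rot: [1.0, -0.008, 0.0, -0.0]
contact_force: [-6.7, -0.1, 11.7]
opening: 0.0
finger_force: 5.6
```

Bottomed (z 0.063, 12 N against a 5 N spring). Retreating.

```bash
python3 -m handwheel '[[[0,0,0,-0.01,0],[0,0,0,-0.03,0],[0,0,0,-0.04,0],[0,-0.01,0,-0.03,0],[0,-0.02,0,-0.03,0],[0,-0.02,0,-0.02,0],[0,0,0,0,0],[0,0,0,0,0],[0,0,0,0,0]]]'
python3 - <<'E'
from h import *
st=get_state();cv2.imwrite("pics/w6.png",np.hstack([viewer.read_camera("wrist")[0:250,80:480],viewer.read_camera("top")[130:380,100:500]]))
print(st["eef_pos"],st["contact_force"])
E
```

```text
time: 10.4
eef_pos: [0.4436, 0.2593, 0.2196]
tcp_rot: [1.0, -0.008, 0.0, 0.0]
contact_force: [0.2, -0.9, -0.5]
opening: 0.003
finger_force: 0.0
[0.44363254 0.25925435 0.21955866] [ 0.2150545  -0.93131563 -0.54675182]
```

View pics/w6.png

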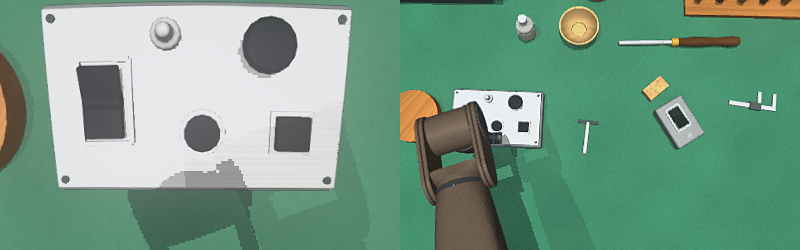

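The console paddle (102, 102) is over, the button (202, 133) is back up, and the drive centre, box and bystanders are in place.

```bash
python3 -c "from plant import sign_off; print(sign_off())"
```

```text
the job is handed in; nothing more can be done
None
```

The job is done and handed in at about 10.5 s: I rocked the switch box paddle fully over, then the console paddle, then pressed the round button to its stop and let it come back up; the last pictures show the box and bystanders where they were.

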